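# Set the drum grater up for grating carrots

## Task

Get the hand-cranked drum grater ready for the carrots. Push its suction lever over, past the middle, until it snaps onto its other side and the foot is locked, and push the empty steel bowl along the counter until it stands centred below the drum's open mouth. Do not lift or tip the bowl or the grater, do not shove the grater out of its place, and leave everything else where it is.

Things in the scene. Friction and masses are not known exactly. Their poses are not given: they have to be found in the camera images.
- grater: white drum grater, loose, 2.2 kg. Origin: centre of the rubber foot's underside, z up. Foot 170 mm along own x, 130 along own y; base 54 mm high; column 64 x 54 mm centred at x +15. Own +y: the drum's side; own -y: a hanging crank, out to y -130 mm, may be swung towards +x. The suction lever is on the -x face, which looks to the robot
- barrel_mid (a point): on the axis of the grater's white barrel, straight above the column, 190 mm high. The barrel is 96 mm in diameter (collar 104), lies along the grater's y from 30 mm on the crank side of this point to 77 mm on the drum side, and carries a hopper (78 x 74 mm) with a grey pusher, 340 mm high in all
- lever_arm (a joint): suction lever, turning about the grater's x. 0 rad = released, on its stop, leaning 32 deg from upright to the grater's +y (drum side); 0.56 = upright, dead centre; 1.12 = locked, leaning 32 deg to -y (crank side) on its other stop. A spring drives it from the centre to either stop: 2 to 5 N sideways at the tip starts it, nothing at the centre, then it snaps over by itself
- lever_pivot (a point): point on the lever's hinge line, 32 mm above the counter and 112 mm in front (own -x) of the grater's origin, in line with the middle of the lever's paddle
- lever_tip (a point): middle of the lever's free end, 82 mm from the hinge line; 102 mm high at either stop, 114 mm upright. A flat grey bar 16 mm wide ends in a cross paddle 36 mm wide (along the grater's x), 32 mm long, 10 mm thick; its middle is 110 mm in front of the grater's origin and nothing is above it
- drum_mouth (a point): centre of the perforated steel drum's round open end, 190 mm above the counter, 152 mm to +y and 15 mm to +x of the grater's origin. The drum is 90 mm across here, its lowest point 145 mm up. Gratings fall out here: the bowl must stand centred below
- bowl: empty open steel bowl, loose, 0.3 kg, 60 mm high, 150 mm across the rim, 112 mm across the foot, wall 3 mm. Origin: centre of its underside
- salt_pot: white ceramic salt pot, 66 mm across, 92 mm high, behind the drum; to be left alone. Origin: centre of its underside
- peeler: vegetable peeler lying flat, 155 mm long, 12 mm high, black handle towards its -x; to be left alone. Origin on the counter, 40 mm from the handle's middle towards the blade
- carrot_a: carrot 150 mm long, 31 mm thick, on the round wooden board at the right; to be left alone. Origin below its middle
- carrot_b: second carrot on the board, the same size; to be left alone. Origin below its middle
- carrot_c: carrot 130 mm long lying on the counter beside the crank; to be left alone. Origin below its middle
- mug: white mug, 80 mm across (handle 30 mm more), 80 mm high; to be left alone. Origin: centre of its underside
- jar: glass jar with a steel lid, 72 mm across, 85 mm high; to be left alone. Origin: centre of its underside

How it is judged:
At the end, for the whole second after the job is handed in: Lever on its locked side (beyond 1.0 of 1.12 rad); bowl flat on the counter, its centre within 35 mm of straight below the middle of the drum's mouth; grater flat, within 40 mm of its first place; both at rest; everything else within 30 mm of its first place (value of joint lever_arm above 1 rad and horizontal distance between bowl and drum_mouth below 0.035 m and angle between bowl's own z axis and vertical below 0.06 rad and height (world z) of each of bowl, grater below 0.005 m and linear speed of each of bowl, grater below 0.01 m/s and angle between grater's own z axis and vertical below 0.04 rad and distance of grater from where it was at the start of the episode below 0.04 m and distance of each of salt_pot, peeler, carrot_a, carrot_b, carrot_c, mug, jar from where it was at the start of the episode below 0.03 m); the robot touches nothing.
It fails at once if the bowl was lifted or tipped (height (world z) of bowl above 0.012 m or angle between bowl's own z axis and vertical above 0.3 rad).
It fails at once if the grater was lifted or tipped (height (world z) of grater above 0.012 m or angle between grater's own z axis and vertical above 0.12 rad).
It fails at once if the grater was shoved more than 40 mm from its place (distance of grater from where it was at the start of the episode above 0.04 m).
It fails at once if something else on the counter was moved more than 30 mm (distance of any of salt_pot, peeler, carrot_a, carrot_b, carrot_c, mug, jar from where it was at the start of the episode above 0.03 m).
It also fails if it takes over 64 s, if anything falls off the work surface, if the arm or the gripper's body presses on something with over 40 N, if the wrist force passes 120 N, or if a joint passes its speed limit or range.

## Robot

A 7-joint arm with a two-finger parallel gripper is mounted at the origin on the work surface. World frame = base frame: x ahead of the robot, y to its left, z up, the work surface at z = 0. Lengths are in m, angles in rad, forces in N, time in s.
With the tool pointing down it reaches from about 0.4 to 0.85 m from the base axis. Payload 10.4 kg.
Tool frame: the origin (TCP) lies at the very end of the fingers, on their centre line; the grasp point (between the pads) lies 19 mm behind it (bot.tcp_to_grasp is the z of the grasp point in the tool frame, in m); z points along the fingers, y is the line along which they close (so a half turn about z gives the same grasp; the last joint's range is limited). The gripper opens to 87 mm and grips with 3 to 60 N. Pads are 19 mm wide; open, the fingers measure 117 mm over their backs; the gripper's body (75 mm by 190 mm) begins 51 mm behind the grasp point.
Start: joints at [-1.271, 0.332, -0.065, 1.46, 0.022, 1.35, -0.088], TCP at [0.198, 0.593, 0.223] pointing down, gripper open.
Joint ranges: [-2.6, 2.6], [-0.5, 2.12], [-1.47, 1.34], [0.16, 2.42], [-1.27, 4.41], [0.06, 2.06], [-2.6, 2.6]. Speed limits (rad/s): [2.22, 2.22, 2.79, 2.79, 3.14, 3.14, 3.14].

## Interface

Orientations are given as a rotation vector (axis times angle).
In Python, from plant import status, vision, job, bot gives the robot as it stands.
- The arm moves only by the tool servo_tool, never from a script. Its arguments are lists of equal length, an entry for each row: "translation": the shift along the tool's x, y, z in m, a list of three; "twist": the turn about the tool's z in degrees. A call has 1 to 5 rows; each row is the pose to reach, as a shift and turn from the pose commanded when the call began, along the tool's axes at that moment; what a row does not reach only later rows make up. A row lasts 1/10 s, in which the tool goes at most 50 mm and 8.59 degrees, less where a joint would pass 70% of its speed; a pose out of reach is approached as far as the arm can. A call with a gripper value outside its range is refused whole. "claw" is the opening, from -1 (shut) to 1 (fully open), set as the call begins (left out, the last holds). The fingers move at their own pace and stop on an object; "grip_force" is the grip in N (left out, the last holds). Time passes only in rows, so rows that repeat a pose let the fingers close. It gives the time, the measured TCP pose, the force, the opening and the grip force at its end, in the units of the state.
- status.get_obs(): the state, without advancing time (a new reading comes with each control period).
- vision.get_image(name): name is "scene" or "top"; returns (picture, depth): 400x640x3 uint8, blue, green, red; 400x640 float32, m along the optical axis (not along the pixel's ray), 0 where there is no reading.
- vision.get_calibration(name): a dict with "fx", "fy", "cx", "cy" (pixels), "k1" (the pictures are not rectified: a ray, as slopes to the right and down, at radius r is drawn at 1 + k1 r^2 times it, then the intrinsics apply), "extrinsics" (4x4, takes a point from camera to world coordinates). Camera axes: x right, y up, looking along -z (the intrinsics and any distortion apply to the point x, -y, -z); pixel columns grow to the right and rows downward; lengths in m; the calibration is good to about 2 mm. A picture is of the moment at which its call begins. get_calibration takes no time and is no camera call.
- job.job_done(): hands the job in; it is judged then, once.
The state is a dict: "time": time; "qpos": joint angles; "joint_velocities": joint speeds; "effort": joint torques, N m; "ee_pos": TCP position; "eef_rot": TCP orientation; "contact_force": force on the tool from outside, world axes, zero at the start; "torque": the same for the moment, N m; "finger_gap": opening from 0.0 (shut) to 1.0 (fully open); "finger_force": force on a finger pad.
Only numpy, scipy, OpenCV 4.12 (cv2) and the standard library are available. Lean on these libraries where they do the work, as an engineer would, in place of code of your own. Each camera call takes 0.05 s, during which the arm holds its last target. There are 200 camera calls.

## Working session

There is one attempt and no reset: what is moved stays moved. The work goes in short steps, Python scripts to look and compute and a tool call to move; the robot and the scene stay as the last step left them, time stands still between calls to the robot, and variables do not carry over. Pictures are saved under pics/ and viewed, at most 10 in all, crops included, and the job is handed in when it is done.

Besides the shell and the picture viewer there is one more tool, called after "Call:" as name(argument=value, ...) on one line, values as JSON. servo_tool: Moves the arm, as the interface text tells. Its arguments: {"type":"object","properties":{"translation":{"type":"array","items":{"type":"array","items":{"type":"number"}}},"twist":{"type":"array","items":{"type":"number"}},"claw":{"type":"number"},"grip_force":{"type":"number"}},"required":["translation","twist"]}

```bash
mkdir -p pics
cat > h.py <<'E'
import numpy as np, cv2
from plant import status, vision, job, bot
def cloud(n):
    im,d=vision.get_image(n); c=vision.get_calibration(n)
    K=np.array([[c['fx'],0,c['cx']],[0,c['fy'],c['cy']],[0,0,1.]])
    # radial k1
    v,u=np.mgrid[0:400,0:640]
    p=np.stack([u,v],-1).reshape(-1,1,2).astype(float)
    r=cv2.undistortPoints(p,K,np.array([c['k1'],0,0,0.])).reshape(400,640,2)
    P=np.stack([r[...,0]*d,-r[...,1]*d,-d,np.ones_like(d)],-1)@np.array(c['extrinsics']).T
    P=P[...,:3]; P[d==0]=np.nan
    return im,P
E
python3 - <<'E'
from h import *
for n in('scene','top'):
    im,P=cloud(n); cv2.imwrite(f'pics/{n}0.png',im); np.save(f'{n}0.npy',P)
    print(n,np.array(vision.get_calibration(n)['extrinsics']).round(2).tolist())
o=status.get_obs(); print(o['time'],o['ee_pos'],o['eef_rot'],bot.tcp_to_grasp)
E
```

```text
scene [[0.07, -0.83, 0.55, 1.28], [1.0, 0.05, -0.04, -0.19], [0.01, 0.55, 0.84, 1.22], [0.0, 0.0, 0.0, 1.0]]
top [[-0.07, 0.97, -0.22, 0.3], [-1.0, -0.06, 0.01, -0.11], [-0.0, 0.22, 0.98, 1.39], [0.0, 0.0, 0.0, 1.0]]
0.1 [0.19815412 0.59237387 0.2218399 ] [-5.04771987e-01 -3.10064230e+00  1.99318178e-03] -0.0187
```

View pics/scene0.png

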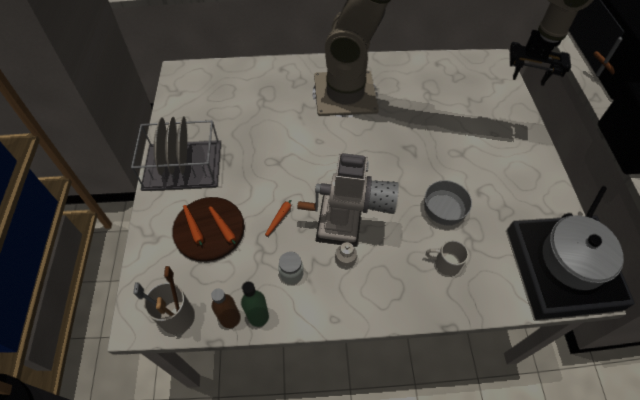

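View pics/top0.png

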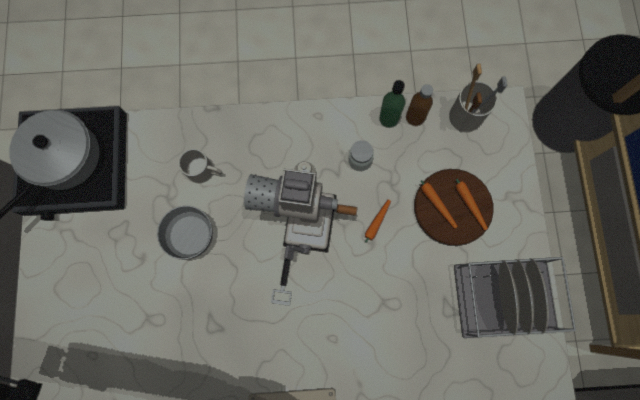

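Run:
```python
import cv2,numpy as np
t=cv2.imread('pics/top0.png');s=cv2.imread('pics/scene0.png')
a=cv2.resize(t[150:320,150:400],(800,544),interpolation=3)
b=cv2.resize(s[140:260,290:480],(800,505),interpolation=3)
cv2.imwrite('pics/ta.png',np.clip(a*1.6,0,255));cv2.imwrite('pics/sb.png',np.clip(b*1.6,0,255))
P=np.load('top0.npy')
for u,v in[(282,297),(286,270),(293,250),(185,235),(163,232),(265,195),(300,190),(318,215),(305,235),(345,210),(305,170)]: print(u,v,P[v,u].round(3))
P=np.load('scene0.npy');print()
for u,v in[(350,160),(350,172),(447,205),(382,195),(345,205),(310,206),(345,250)]: print(u,v,P[v,u].round(3))
```

```text
282 297 [0.36  0.013 0.001]
286 270 [ 0.433 -0.002  0.011]
293 250 [ 0.479 -0.029  0.081]
185 235 [ 0.553  0.282 -0.   ]
163 232 [0.56  0.334 0.03 ]
265 195 [0.597 0.023 0.228]
300 190 [ 0.581 -0.067  0.319]
318 215 [ 0.55  -0.102  0.176]
305 235 [ 0.524 -0.061  0.037]
345 210 [ 0.572 -0.174  0.111]
305 170 [ 0.699 -0.073  0.08 ]

350 160 [ 0.596 -0.064  0.339]
350 172 [ 0.621 -0.066  0.321]
447 205 [ 0.538  0.284 -0.   ]
382 195 [0.634 0.025 0.228]
345 205 [ 0.638 -0.073  0.194]
310 206 [ 0.585 -0.167  0.114]
345 250 [ 0.717 -0.075  0.078][ WARN:0@0.037] global loadsave.cpp:1063 imwrite_ Unsupported depth image for selected encoder is fallbacked to CV_8U.
```

View pics/ta.png

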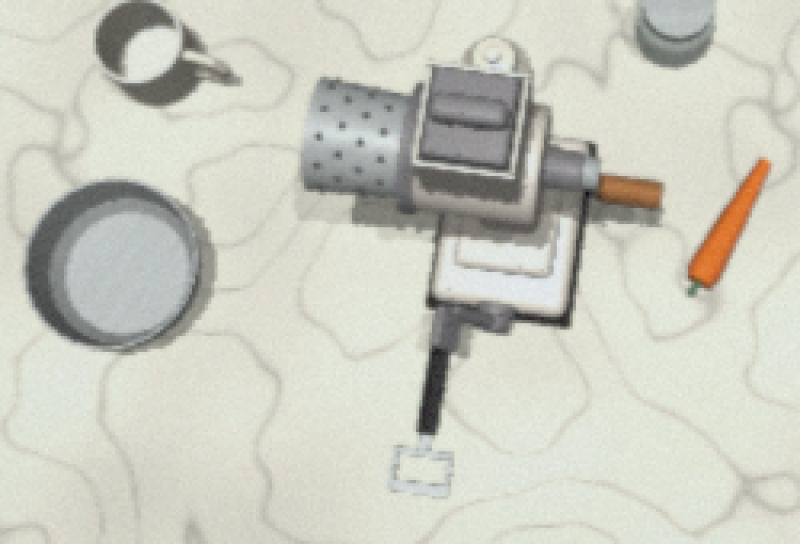

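View pics/sb.png

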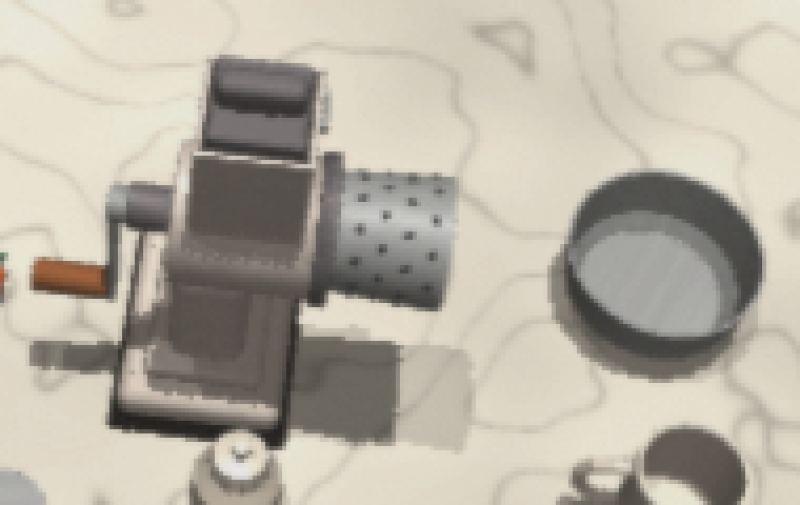

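Run:
```python
import numpy as np,cv2
from scipy.optimize import least_squares
A=np.load('top0.npy');B=np.load('scene0.npy')
for nm,P in(('top',A.reshape(-1,3)),('scene',B.reshape(-1,3)),('both',np.vstack([A.reshape(-1,3),B.reshape(-1,3)]))):
    P=P[~np.isnan(P).any(1)]
    D=P[(P[:,0]>.5)&(P[:,0]<.72)&(P[:,1]>0.0)&(P[:,1]<.12)&(P[:,2]>.16)&(P[:,2]<.26)]
    def f(p): # axis x = p0 + p1*y
        return ((D[:,0]-p[0]-p[1]*D[:,1])**2/(1+p[1]**2)+(D[:,2]-.19-p[3])**2)**.5-p[2]
    r=least_squares(f,[.6,0,.045,0],loss='soft_l1',f_scale=.003); print(nm,len(D),r.x.round(4),np.degrees(np.arctan(r.x[1])),'y max',np.percentile(D[:,1],[2,98,99.5]).round(4), np.abs(r.fun).mean())
    W=P[(P[:,0]>.45)&(P[:,0]<.8)&(P[:,1]>-.2)&(P[:,1]<.02)&(P[:,2]>.045)&(P[:,2]<.06)]
    if len(W): print(' base',cv2.minAreaRect(W[:,:2].astype(np.float32)))
    R=P[(abs(P[:,0]-.55)<.12)&(abs(P[:,1]-.29)<.12)&(P[:,2]>.053)&(P[:,2]<.066)]
    q=least_squares(lambda c:np.hypot(R[:,0]-c[0],R[:,1]-c[1])-c[2],[.55,.29,.075],loss='soft_l1',f_scale=.003).x;print(' bowl',len(R),q.round(4))
    L=P[(P[:,0]>.44)&(P[:,0]<.52)&(P[:,1]>-.12)&(P[:,1]<.05)&(P[:,2]>.06)&(P[:,2]<.13)]
    print(' lever',len(L),L.mean(0).round(3),L.min(0).round(3),L.max(0).round(3), L[L[:,2]>.09].mean(0).round(3))
    Q=P[(P[:,0]>.34)&(P[:,0]<.5)&(P[:,1]>-.03)&(P[:,1]<.04)&(P[:,2]>.007)&(P[:,2]<.02)]
    if len(Q): print(' peeler',len(Q),Q.min(0).round(3),Q.max(0).round(3))
```

```text
top 1018 [ 0.6053  0.1848  0.0429 -0.001 ] 10.46995672004234 y max [0.0016 0.0725 0.0754] 0.0020625449196736458
 base ((0.6267273426055908, -0.08342695236206055), (0.13962189853191376, 0.30610406398773193), 69.25788879394531)
 bowl 252 [0.5509 0.2675 0.0731]
 lever 156 [ 0.474 -0.023  0.09 ] [ 0.454 -0.05   0.061] [ 0.492 -0.005  0.107] [ 0.473 -0.017  0.098]
 peeler 271 [ 0.34  -0.02   0.007] [0.465 0.04  0.019]
scene 794 [0.6022 0.2888 0.0426 0.    ] 16.10642987217419 y max [0.0015 0.0686 0.0728] 0.0017418660332511977
 base ((0.6639432907104492, -0.09263938665390015), (0.135219007730484, 0.2525204122066498), 66.74678039550781)
 bowl 219 [0.5538 0.2672 0.0728]<stdin>:15: RuntimeWarning: Mean of empty slice.
  ret = um.true_divide(
Traceback (most recent call last):
ValueError: zero-size array to reduction operation minimum which has no identity
```

```bash
cat >> h.py <<'E'
def ray(n,uv,z):
    c=vision.get_calibration(n);K=np.array([[c['fx'],0,c['cx']],[0,c['fy'],c['cy']],[0,0,1.]])
    r=cv2.undistortPoints(np.array(uv,float).reshape(-1,1,2),K,np.array([c['k1'],0,0,0.])).reshape(-1,2)
    E=np.array(c['extrinsics']);d=np.c_[r[:,0],-r[:,1],-np.ones(len(r))]@E[:3,:3].T
    return E[:3,3]+d*((z-E[2,3])/d[:,2])[:,None]
E
python3 - <<'E'
from h import *
T=lambda u,v:(150+u/3.2,150+v/3.2)
S=lambda u,v:(290+u*190/800,140+v*120/505)
p=ray('top',[T(428,305),T(570,325),T(595,145)],.008);print(p.round(4))
a=lambda v:np.degrees(np.arctan2(v[1],v[0])).round(2)
print('yaw',a(p[2]-p[1]),a(p[0]-p[1])-90)
s=ray('scene',[S(110,427),S(284,446)],.008);print(s.round(4),a(s[1]-s[0])-90,'long',a(s[0]-p[1]),np.linalg.norm(s[0]-p[1]),np.linalg.norm(s[1]-s[0]),'centre',(s[1]+p[1])/2,(s[0]+p[0])/2)
w=ray('top',[T(432,302),T(565,318)],.05);print('white',w.round(4),a(w[0]-w[1])-90)
for z in(.09,.10): print(ray('top',[T(470,315)],z))
E
```

```text
[[ 0.5033  0.0013  0.008 ]
 [ 0.4774 -0.1227  0.008 ]
 [ 0.6387 -0.1559  0.008 ]]
yaw -11.61 -11.790000000000006
[[ 0.6481 -0.1532  0.008 ]
 [ 0.6715 -0.0283  0.008 ]] -10.629999999999995 long -10.11 0.1733798401966036 0.12709298443558267 centre [ 0.5744323  -0.07550377  0.008     ] [ 0.57566353 -0.07594066  0.008     ]
white [[ 0.4996 -0.0058  0.05  ]
 [ 0.4784 -0.1186  0.05  ]] -10.64
[[ 0.48084225 -0.03997256  0.09      ]]
[[ 0.47948478 -0.04054543  0.1       ]]
```

```bash
cat >> h.py <<'E'
from scipy.spatial.transform import Rotation as Rt
def plan(x,y,z,yaw=None):
    o=status.get_obs();R=Rt.from_rotvec(o['eef_rot']).as_matrix()
    ya=np.degrees(np.arctan2(R[1,1],R[0,1]))
    print('t',o['time'],'at',np.round(o['ee_pos'],4),'yaw_y',ya.round(2),'F',np.round(o['contact_force'],1),'gap',o['finger_gap'])
    print('tool shift',(R.T@(np.array([x,y,z])-o['ee_pos'])).round(4),'twist',None if yaw is None else -((yaw-ya+90)%180-90))
E
python3 -c "
from h import *
plan(.484,.045,.23,79)"
```

```text
t 0.1 at [0.1982 0.5924 0.2218] yaw_y 71.51 F [ 0.1 -0.4 -0.2] gap 0.9997630327032384
tool shift [-0.4447 -0.4285 -0.0076] twist -7.492813783383852
```

Call:
servo_tool(translation=[[-0.03, -0.029, 0], [-0.06, -0.058, 0], [-0.09, -0.087, 0], [-0.12, -0.116, 0], [-0.15, -0.145, 0]], twist=[0, 0, 0, 0, 0], claw=-1)

```text
time: 0.6
ee_pos: [0.295, 0.4059, 0.2223]
eef_rot: [-0.505, -3.1, 0.0]
contact_force: [-0.2, 0.6, 0.4]
finger_gap: 0.627
finger_force: 0.0
```

Call:
servo_tool(translation=[[-0.03, -0.029, 0], [-0.06, -0.058, 0], [-0.09, -0.087, 0], [-0.12, -0.116, 0], [-0.15, -0.145, 0]], twist=[0, 0, 0, 0, 0])

```text
time: 1.1
ee_pos: [0.3911, 0.2208, 0.2224]
eef_rot: [-0.505, -3.101, -0.0]
contact_force: [2.0, -0.1, 0.6]
finger_gap: 0.173
finger_force: 0.0
```

Call:
servo_tool(translation=[[-0.03, -0.029, 0], [-0.06, -0.058, 0], [-0.09, -0.087, 0], [-0.12, -0.116, 0], [-0.145, -0.139, 0]], twist=[-1.5, -3, -4.5, -6, -7.5])

```text
time: 1.6
ee_pos: [0.4847, 0.0423, 0.2225]
eef_rot: [0.301, 3.127, -0.0]
contact_force: [0.5, -0.4, 0.2]
finger_gap: 0.001
finger_force: 0.0
```

```bash
python3 -c "
from h import *
plan(.484,.0334,.085,79)"
```

```text
t 1.6 at [0.4847 0.0423 0.2225] yaw_y 78.99 F [ 0.5 -0.4  0.2] gap 0.0012832015339754122
tool shift [-0.001  -0.0088  0.1375] twist -0.012645106472078282
```

Call:
servo_tool(translation=[[0, 0, 0.04], [0, 0, 0.08], [0, 0, 0.11], [0, 0, 0.137], [0, 0, 0.137]], twist=[0, 0, 0, 0, 0])

```text
time: 2.1
ee_pos: [0.4816, 0.0442, 0.0824]
eef_rot: [-0.3, -3.121, 0.004]
contact_force: [-0.2, 1.2, 1.3]
finger_gap: 0.006
finger_force: 0.0
```

Run:
```python
from h import *
im,P=cloud('top');cv2.imwrite('pics/t1.png',np.clip(cv2.resize(im[180:330,200:400],(800,600),interpolation=3)*1.6,0,255).astype(np.uint8))
plan(.484,.0334,.085,79)
```

```text
t 2.15 at [0.483  0.0443 0.0846] yaw_y 78.99 F [ 0.4 -0.3 -0.5] gap 0.002368303633829295
tool shift [-0.0031 -0.0106 -0.0004] twist -0.007063290477375972
```

View pics/t1.png

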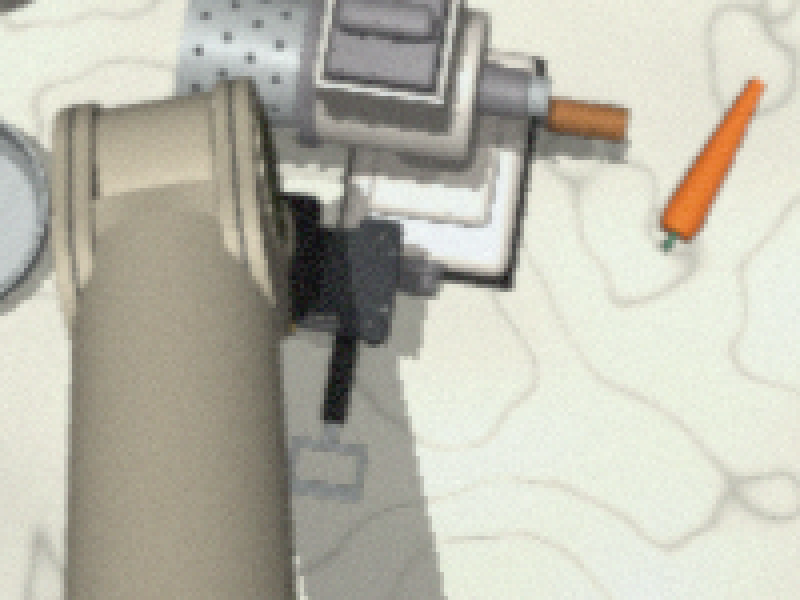

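Run:
```python
from h import *
for n in('top','scene'):
    im,P=cloud(n)
    Q=P.reshape(-1,3);Q=Q[(Q[:,0]>.42)&(Q[:,0]<.75)&(Q[:,1]>-.02)&(Q[:,1]<.2)&(Q[:,2]>.24)]
    for x in np.arange(.42,.7,.02):
        q=Q[abs(Q[:,0]-x)<.01]
        if len(q): print(n,x.round(2),len(q),'y',q[:,1].min().round(3),q[:,1].max().round(3),'z',q[:,2].min().round(3),q[:,2].max().round(3))
```

```text
top 0.42 298 y -0.01 0.085 z 0.422 0.534
top 0.44 618 y -0.009 0.087 z 0.25 0.528
top 0.46 636 y -0.009 0.088 z 0.24 0.517
top 0.48 591 y -0.009 0.091 z 0.243 0.505
top 0.5 594 y -0.012 0.093 z 0.244 0.493
top 0.52 327 y -0.003 0.094 z 0.253 0.482
top 0.54 11 y 0.001 0.017 z 0.431 0.46
top 0.56 16 y -0.02 -0.016 z 0.247 0.311
top 0.58 7 y -0.019 -0.002 z 0.24 0.311
top 0.6 22 y -0.016 -0.003 z 0.24 0.247
top 0.62 6 y -0.014 -0.008 z 0.24 0.241
scene 0.42 181 y -0.012 0.083 z 0.427 0.541
scene 0.44 396 y -0.011 0.088 z 0.251 0.532
scene 0.46 488 y -0.009 0.09 z 0.244 0.521
scene 0.48 477 y -0.008 0.092 z 0.243 0.507
scene 0.5 700 y -0.01 0.094 z 0.243 0.496
scene 0.52 1609 y -0.009 0.096 z 0.245 0.486
scene 0.54 210 y 0.002 0.094 z 0.393 0.469
scene 0.56 10 y -0.02 -0.017 z 0.246 0.312
scene 0.58 6 y -0.02 -0.003 z 0.241 0.312
scene 0.6 21 y -0.016 -0.003 z 0.24 0.245
scene 0.62 10 y -0.017 -0.006 z 0.24 0.244
```

Call:
servo_tool(translation=[[0.004, -0.015, 0], [0.004, -0.03, 0], [0.004, -0.04, 0], [0.004, -0.048, 0], [0.004, -0.055, 0]], twist=[0, 0, 0, 0, 0])

```text
time: 2.75
ee_pos: [0.4702, -0.0087, 0.0862]
eef_rot: [0.301, 3.126, 0.002]
contact_force: [1.6, 2.5, 2.3]
finger_gap: 0.002
finger_force: 1.5
```

Call:
servo_tool(translation=[[0, -0.008, 0], [0, -0.016, 0], [0, -0.024, 0], [0, -0.032, 0], [0, -0.038, 0]], twist=[0, 0, 0, 0, 0])

```text
time: 3.25
ee_pos: [0.4621, -0.0468, 0.0853]
eef_rot: [-0.302, -3.126, 0.001]
contact_force: [-0.1, 0.7, -0.5]
finger_gap: 0.006
finger_force: 0.0
```

Call:
servo_tool(translation=[[0, -0.004, 0], [0, -0.008, 0], [0, -0.01, 0], [0, -0.01, 0], [0, -0.01, 0]], twist=[0, 0, 0, 0, 0])

```text
time: 3.75
ee_pos: [0.4607, -0.0554, 0.0855]
eef_rot: [0.301, 3.127, 0.0]
contact_force: [0.3, 0.4, -0.7]
finger_gap: 0.004
finger_force: 0.0
```

Run:
```python
from h import *
im,P=cloud('top');cv2.imwrite('pics/t2.png',np.clip(cv2.resize(im[180:330,200:400],(800,600),interpolation=3)*1.6,0,255).astype(np.uint8))
plan(.484,.0334,.085,79)
```

```text
t 3.8 at [ 0.4607 -0.0553  0.0855] yaw_y 79.03 F [ 0.4 -0.1 -0.2] gap 0.0051356464605464966
tool shift [-0.006   0.0916  0.0005] twist 0.029000858367652427
```

View pics/t2.png

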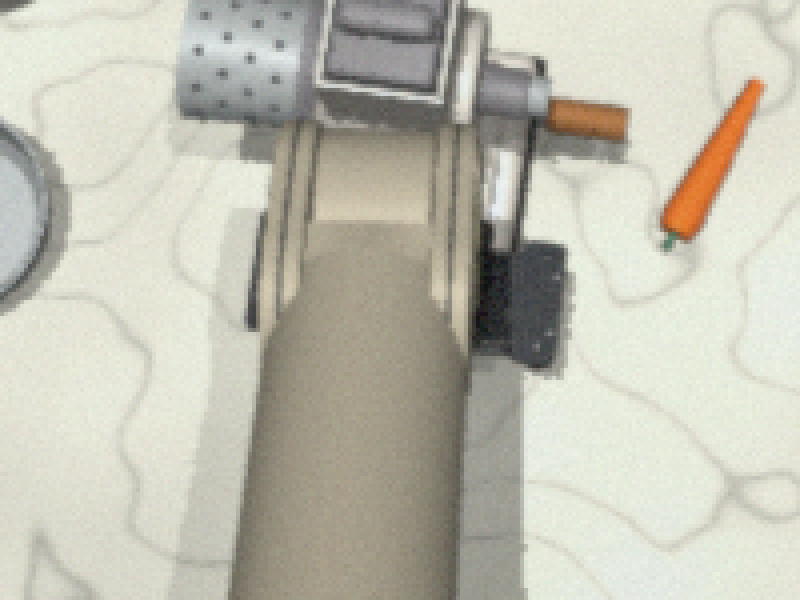

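Call:
servo_tool(translation=[[0.01, 0.02, 0], [0.01, 0.02, -0.04], [0.01, 0.03, -0.09], [0.01, 0.06, -0.12], [0.01, 0.1, -0.14]], twist=[0, 0, 0, 0, 0], claw=1)

```text
time: 4.3
ee_pos: [0.4708, 0.0444, 0.2287]
eef_rot: [0.305, 3.123, 0.003]
contact_force: [1.7, -0.8, 0.2]
finger_gap: 0.376
finger_force: 0.0
```

Call:
servo_tool(translation=[[0, 0.045, 0], [0, 0.09, 0], [0, 0.135, 0], [0, 0.18, 0], [0, 0.225, 0]], twist=[0, 8, 16, 24, 32])

```text
time: 4.8
ee_pos: [0.5127, 0.2675, 0.2255]
eef_rot: [-1.159, -2.92, -0.0]
contact_force: [0.8, -1.0, 0.9]
finger_gap: 0.833
finger_force: 0.0
```

Call:
servo_tool(translation=[[0, 0, 0], [0, 0, 0], [0, 0, 0], [0, 0, 0], [0, 0, 0]], twist=[8, 16, 24, 28, 28])

```text
time: 5.3
ee_pos: [0.5126, 0.2656, 0.2254]
eef_rot: [-1.825, -2.557, 0.0]
contact_force: [0.0, 0.2, -0.4]
finger_gap: 0.997
finger_force: 0.0
```

Run:
```python
from h import *
im,P=cloud('top');cv2.imwrite('pics/t3.png',np.clip(cv2.resize(im[150:310,140:353],(798,600),interpolation=3)*1.6,0,255).astype(np.uint8))
Q=P.reshape(-1,3)
L=Q[(Q[:,0]>.43)&(Q[:,0]<.5)&(Q[:,1]>-.15)&(Q[:,1]<.03)&(Q[:,2]>.085)&(Q[:,2]<.13)];print('lever',len(L),L.mean(0))
D=Q[(Q[:,0]>.5)&(Q[:,0]<.72)&(Q[:,1]>0.0)&(Q[:,1]<.12)&(Q[:,2]>.16)&(Q[:,2]<.26)];print(D.mean(0),D.max(0))
plan(.516,.371,.2,19)
```

```text
lever 91 [ 0.45787634 -0.08921317  0.09714903]
[0.60288938 0.03586967 0.22187033] [0.66029637 0.07714886 0.23809887]
t 5.35 at [0.5126 0.2656 0.2254] yaw_y 19.13 F [ 0.9 -0.7 -0.6] gap 0.9990096249112869
tool shift [0.0985 0.0378 0.0254] twist 0.13348435088146005
```

View pics/t3.png

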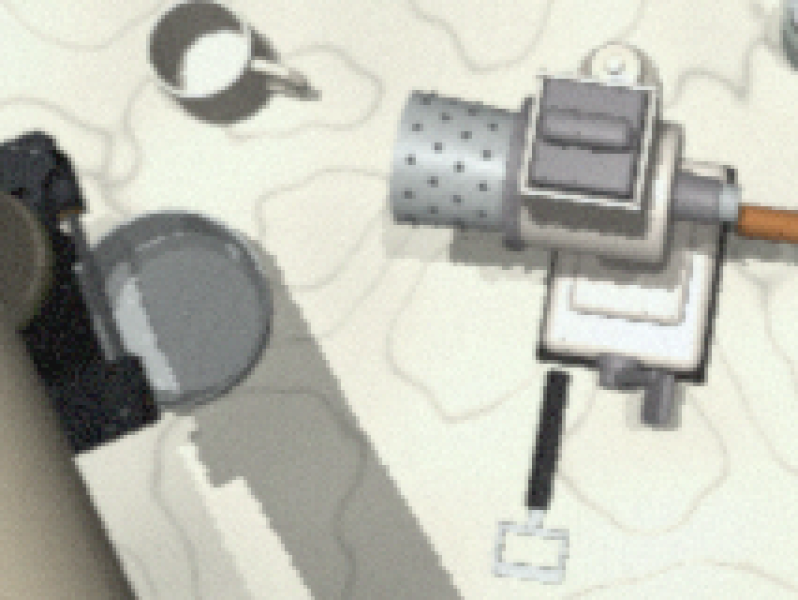

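Call:
servo_tool(translation=[[0.035, 0.012, 0], [0.07, 0.025, 0], [0.0985, 0.038, 0], [0.0985, 0.038, 0.045], [0.0985, 0.038, 0.09]], twist=[0, 0, 0, 0, 0])

```text
time: 5.85
ee_pos: [0.5168, 0.3727, 0.1351]
eef_rot: [1.818, 2.562, 0.004]
contact_force: [0.6, 0.7, -0.4]
finger_gap: 1.002
finger_force: 0.0
```

Call:
servo_tool(translation=[[0, 0, 0.04], [0, 0, 0.08], [0, 0, 0.105], [0, 0, 0.11], [0, 0, 0.11]], twist=[0, 0, 0, 0, 0])

```text
time: 6.35
ee_pos: [0.5165, 0.3708, 0.0254]
eef_rot: [-1.822, -2.559, 0.001]
contact_force: [0.8, -0.9, 0.7]
finger_gap: 0.999
finger_force: 0.0
```

Run:
```python
from h import *
from scipy.optimize import least_squares
for n in('top','scene'):
    P=cloud(n)[1].reshape(-1,3)
    R=P[(abs(P[:,0]-.552)<.09)&(P[:,1]<.325)&(P[:,1]>.17)&(P[:,2]>.05)&(P[:,2]<.066)]
    print(n,len(R),least_squares(lambda c:np.hypot(R[:,0]-c[0],R[:,1]-c[1])-.074,[.55,.27],loss='soft_l1',f_scale=.003).x)
plan(.596,.137,.025,19)
```

```text
top 217 [0.5503352  0.26753785]
scene 220 [0.55436654 0.26785218]
t 6.45 at [0.5176 0.3716 0.0274] yaw_y 19.05 F [0.3 0.2 0.7] gap 0.9971487425099357
tool shift [-0.2473 -0.0025  0.0021] twist 0.05093536866172599
```

Call:
servo_tool(translation=[[-0.012, 0, 0], [-0.022, 0, 0], [-0.03, 0, 0], [-0.038, 0, 0], [-0.046, 0, 0]], twist=[0, 0, 0, 0, 0])

```text
time: 6.95
ee_pos: [0.532, 0.3272, 0.026]
eef_rot: [-1.824, -2.558, -0.002]
contact_force: [-0.3, 2.0, -0.3]
finger_gap: 0.998
finger_force: 1.1
```

Call:
servo_tool(translation=[[-0.01, 0, 0], [-0.021, 0, 0], [-0.033, 0, 0], [-0.045, 0, 0], [-0.057, 0, 0]], twist=[0, 0, 0, 0, 0])

```text
time: 7.45
ee_pos: [0.5506, 0.2725, 0.0257]
eef_rot: [-1.824, -2.557, -0.0]
contact_force: [-0.4, 2.1, 1.7]
finger_gap: 0.999
finger_force: 1.6
```

Call:
servo_tool(translation=[[-0.012, 0, 0], [-0.024, 0, 0], [-0.036, 0, 0], [-0.048, 0, 0], [-0.06, 0, 0]], twist=[0, 0, 0, 0, 0])

```text
time: 7.95
ee_pos: [0.57, 0.2158, 0.0255]
eef_rot: [-1.824, -2.558, -0.0]
contact_force: [-0.7, 3.5, 2.0]
finger_gap: 0.999
finger_force: 1.7
```

Call:
servo_tool(translation=[[-0.01, 0, 0], [-0.019, 0, 0], [-0.027, 0, 0], [-0.034, 0, 0], [-0.034, 0, 0]], twist=[0, 0, 0, 0, 0])

```text
time: 8.45
ee_pos: [0.5812, 0.183, 0.0255]
eef_rot: [1.826, 2.556, -0.001]
contact_force: [-0.2, -0.3, 0.3]
finger_gap: 1.002
finger_force: 0.2
```

```bash
cat > m.py <<'E'
from h import *
from scipy.optimize import least_squares
for n in('top','scene'):
    im,P=cloud(n);cv2.imwrite(f'pics/{n}_last.png',im);P=P.reshape(-1,3)
    R=P[(P[:,0]>.5)&(P[:,0]<.72)&(P[:,1]<.22)&(P[:,1]>-.01)&(P[:,2]>.053)&(P[:,2]<.066)]
    print(n,len(R),R.min(0),R.max(0),least_squares(lambda c:np.hypot(R[:,0]-c[0],R[:,1]-c[1])-.074,[.61,.1],loss='soft_l1',f_scale=.003).x)
plan(.596,.137,.025,19)
E
python3 m.py
```

```text
top 120 [0.52625156 0.04410253 0.05313822] [0.71989929 0.21267556 0.06581352] [0.60041435 0.11725819]
scene 143 [0.52969552 0.04255446 0.05307156] [0.71672421 0.21991475 0.06567296] [0.60338114 0.11644796]
t 8.55 at [0.5807 0.1838 0.0252] yaw_y 18.97 F [-0.   0.2  0.7] gap 1.0000235842206067
tool shift [-0.0493 -0.0008  0.0003] twist -0.0261369888079912
```

Call:
servo_tool(translation=[[-0.01, 0, 0], [-0.02, 0, 0], [-0.03, 0, 0], [-0.04, 0, 0], [-0.048, 0, 0]], twist=[0, 0, 0, 0, 0])

```text
time: 9.05
ee_pos: [0.5968, 0.1377, 0.0255]
eef_rot: [1.825, 2.557, -0.0]
contact_force: [-0.1, 1.4, -1.3]
finger_gap: 1.0
finger_force: 0.7
```

Call:
servo_tool(translation=[[0, 0, 0], [0, 0, 0], [0.01, 0, 0], [0.03, 0, 0], [0.06, 0, 0]], twist=[0, 0, 0, 0, 0])

```text
time: 9.55
ee_pos: [0.5768, 0.196, 0.0257]
eef_rot: [1.826, 2.556, -0.0]
contact_force: [0.9, -0.2, 0.0]
finger_gap: 1.002
finger_force: 0.0
```

Call:
servo_tool(translation=[[0.03, 0, -0.02], [0.06, 0, -0.06], [0.09, 0, -0.1], [0.12, 0, -0.14], [0.15, 0, -0.18]], twist=[0, 0, 0, 0, 0])

```text
time: 10.05
ee_pos: [0.5265, 0.34, 0.2075]
eef_rot: [-1.822, -2.559, -0.001]
contact_force: [0.9, 0.8, 0.1]
finger_gap: 1.0
finger_force: 0.0
```

```bash
python3 m.py; python3 -c "
import cv2,numpy as np
a=cv2.imread('pics/top_last.png')[130:310,140:380];b=cv2.imread('pics/scene_last.png')[140:290,280:480]
cv2.imwrite('pics/f.png',np.hstack([cv2.resize(x,(400,300),interpolation=3) for x in(a,b)]))"
```

```text
top 159 [0.54210061 0.00941871 0.0531014 ] [0.71989899 0.21865697 0.0659765 ] [0.61786142 0.06828691]
scene 172 [ 0.55475074 -0.00327072  0.05303293] [0.7178816  0.21845525 0.06566384] [0.61883082 0.06991137]
t 10.15 at [0.5268 0.3455 0.2115] yaw_y 19.46 F [ 0.9  1.4 -0.6] gap 1.0000232345933997
tool shift [-0.2208 -0.0057  0.1852] twist 0.46088921561199925
```

View pics/f.png

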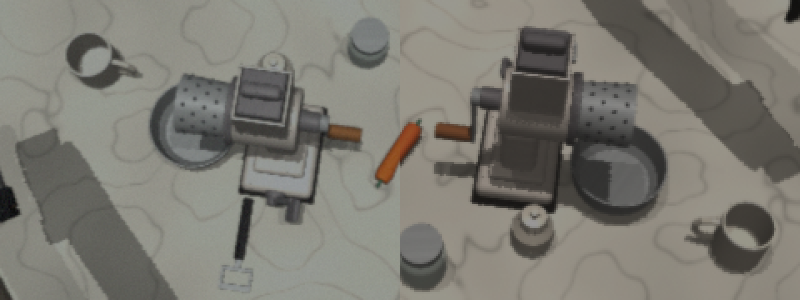

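The bowl stands under the drum's mouth at (0.618, 0.069), against an estimated mouth of (0.619, 0.070). The lever is locked on the crank side and nothing else has moved.

```bash
python3 -c "
from plant import job
print(job.job_done())"
```

```text
the job is handed in; nothing more can be done
None
```

The job is handed in: the suction lever snapped over to its locked side, and the bowl stands about 2 mm from my estimate of the point below the drum's mouth; the hand-in returned no verdict.

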